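# Top up the pod board from the spring-loaded pod tube

### The job

Take the top coffee pod out of the spring-loaded tube, so that the next one rises into its place, and stand it upright, foil side up, in the empty recess of the wooden pod board. Leave the other pods in the tube.

Things in the scene. Friction and masses are not known exactly. Their poses are not given: they have to be found in the camera images.
- top_pod_center (a point): Centre (half-way up) of the top pod in the tube: white plastic, foil lid up (+z), 44 mm tall, 18 g; rim at the top 51 mm across, 5 mm thick, body below tapering from 45 to a 37 mm flat foot. Stands loose on the next pod, foot about 6 mm (2 to 10) inside the tube's mouth, top about 38 mm above it. Grip across the rim, any yaw, fingertips 10 to 28 mm below its top; lifts straight out.
- next_pod_center (a point): Centre of the next pod, the same kind, directly under the top one inside the tube; one more pod stands below it. The stack rests on a soft sprung plate (4 N/m) that rises by itself one pod height, 44 mm, when the top pod is taken, and gives way when pushed down.
- tube_mouth (a point): Centre of the open upper end of the fixed pod tube, 150 mm above the counter, z up: an upright clear plastic tube, 56 mm bore, 62 mm outside, in a steel collar on a round dark foot 110 mm across.
- seat (a point): Centre of the floor (10 mm above the counter) of the empty recess in the fixed wooden board, 100 x 300 x 22 mm, with a row of three round recesses 57 mm wide, 12 mm deep, 95 mm apart; pods stand in the other two. z up, y along the row, x across: fingers opening along x clear the neighbours. A pod standing here has its centre 22 mm above this point, its top 32 mm above the board.

How it is judged:
On the way:
1. the top pod is pulled off and the next one has risen into the tube's mouth (z of next_pod_center in the frame of tube_mouth above 0.004 m and z of top_pod_center in the frame of tube_mouth above 0.06 m), for 0.1 s.
At the end, for the whole second after the job is handed in: The former top pod stands at rest in the empty recess, foil up: within 15 mm of its axis, centre 17 to 27 mm above its floor, upright to 10 degrees. The next pod has risen into the tube's mouth: within 14 mm of its axis, centre 4 to 30 mm above it, upright to 10 degrees (horizontal distance between top_pod_center and seat below 0.015 m and z of top_pod_center in the frame of seat between 0.017 and 0.027 m and angle between each of top_pod_center, next_pod_center's own z axis and vertical below 0.17 rad and linear speed of top_pod below 0.02 m/s and horizontal distance between next_pod_center and tube_mouth below 0.014 m and z of next_pod_center in the frame of tube_mouth between 0.004 and 0.03 m); the robot touches nothing.
It also fails if it takes over 38 s, if anything falls off the work surface, if the arm or the gripper's body presses on something with over 40 N, if the wrist force passes 120 N, or if a joint passes its speed limit or range.

### The arm

A 7-joint arm with a two-finger parallel gripper is mounted at the origin on the work surface. World frame = base frame: x ahead of the robot, y to its left, z up, the work surface at z = 0. Lengths are in m, angles in rad, forces in N, time in s.
With the tool pointing down it reaches from about 0.4 to 0.85 m from the base axis. Payload 10.4 kg.
Tool frame: the origin (TCP) lies between the finger pads; the fingertips stand 11 mm ahead of it and the grasp point (between the pads) lies 8 mm behind it; z points along the fingers, y is the direction in which the jaws open and shut (so a half turn about z gives the same grasp; the last joint's range is limited). The gripper opens to 87 mm and grips with 3 to 60 N. Pads are 19 mm wide; open, the fingers measure 117 mm over their backs; the gripper's body (75 mm by 190 mm) begins 51 mm behind the grasp point.
Start: joints at [1.163, 0.332, -0.065, 1.46, 0.022, 1.35, -0.088], TCP at [0.235, -0.579, 0.234] pointing down, gripper open.
Joint ranges: [-2.6, 2.6], [-0.5, 2.12], [-1.47, 1.34], [0.16, 2.42], [-1.27, 4.41], [0.06, 2.06], [-2.6, 2.6]. Speed limits (rad/s): [2.22, 2.22, 2.79, 2.79, 3.14, 3.14, 3.14].

### API

Orientations are given as a unit quaternion [x, y, z, w].
In Python, from bench import r, eyes gives the robot as it stands.
- The arm moves only by the shell command python3 -m inch 'ROWS' [FORCE]. ROWS is a JSON object of lists of equal length, an entry for each row: "translation": the shift along the world's x, y, z scaled (see below), a list of three; "rot": the turn, a rotation vector about the world's x, y, z scaled (see below), a list of three; "jaw": the finger opening in mm, from 0 to 87. In form: {"translation": [[tx, ty, tz], ...], "rot": [[ax, ay, az], ...], "jaw": [jaw, ...]}. A call has 1 to 20 rows; each row is the pose to reach, as a shift and turn from the pose measured when the call began; what a row does not reach only later rows make up. The controller multiplies each number of a shift by 100 mm and each number of a turn by 60 degrees. A row lasts 1/10 s, in which the tool goes at most 50 mm and 8.59 degrees, less where a joint would pass 70% of its speed; a pose out of reach is approached as far as the arm can. A call with a number of a shift or a turn outside -1 to 1 is refused whole. A call with a gripper value outside its range is refused whole. The fingers move at their own pace and stop on an object; FORCE is the grip in N (left out, the last holds). Time passes only in rows, so rows that repeat a pose let the fingers close. It gives the time, the measured TCP pose, the force and the opening at its end, in the units of the state.
- r.read_state(): the state, without advancing time (a new reading comes with each control period).
- eyes.camera(name): name is "scene" or "top"; returns the picture (420x560x3 uint8, blue, green, red); there is no depth.
- eyes.calibration(name): a dict with "fx", "fy", "cx", "cy" (pixels), "R" (3x3) and "t" (3): a world point X has camera coordinates R X + t. Camera axes: x right, y down, z forward; pixel columns grow to the right and rows downward; lengths in m; the calibration is good to about 2 mm. A picture is of the moment at which its call begins. calibration takes no time and is no camera call.
- r.close_job(): hands the job in, once; it reports no verdict.
The state is a dict: "time": time; "joint_positions": joint angles; "joint_vel": joint speeds; "joint_torque": joint torques, N m; "ee_pos": TCP position; "eef_rot": TCP orientation; "ft_force": force on the tool from outside, world axes, zero at the start; "torque": the same for the moment, N m; "width": finger opening in m.
Only numpy, scipy, OpenCV 4.12 (cv2) and the standard library are available. Lean on these libraries where they do the work, as an engineer would, in place of code of your own. Each camera call takes 0.05 s, during which the arm holds its last target. There are 200 camera calls.

## Working session

There is one attempt and no reset: what is moved stays moved. The work goes in short steps, Python scripts to look and compute and a shell command to move; the robot and the scene stay as the last step left them, time stands still between calls to the robot, and variables do not carry over. Pictures are saved under pics/ and viewed, about 8 in all and at most 12, crops included, and the job is handed in when it is done.

```bash
mkdir -p pics; ls
python3 - <<'E'
from bench import r,eyes
import cv2,json
for n in("scene","top"):
    cv2.imwrite(f"pics/{n}1.png",eyes.camera(n)); c=eyes.calibration(n); print(n,c)
s=r.read_state();print(s)
E
```

```text
pics
scene {'fx': 391.71133257597523, 'fy': 391.71133257597523, 'cx': 278.3778249131528, 'cy': 209.43289266725915, 'R': array([[-0.64177433,  0.76680952, -0.01135203],
       [ 0.59161079,  0.48561585, -0.64356345],
       [-0.48797786, -0.41973849, -0.76530857]]), 't': array([ 0.31650741, -0.21652774,  1.12950717])}
top {'fx': 380.2059662965203, 'fy': 380.2059662965203, 'cx': 283.97692296345593, 'cy': 213.95458183161952, 'R': array([[-0.00589819, -0.99941202,  0.03377625],
       [-0.99295406,  0.00185573, -0.11848539],
       [ 0.11835304, -0.03423711, -0.99238117]]), 't': array([0.01184007, 0.51864316, 0.87367322])}
{'time': 0.1, 'joint_positions': array([ 1.16342661,  0.33277218, -0.06466516,  1.46080732,  0.02162036,
        1.34990227, -0.08850365]), 'joint_vel': array([-0.00069682, -0.00172492,  0.00032871, -0.00195065, -0.00133637,
        0.00127693,  0.0012374 ]), 'joint_torque': array([ 2.10465158e-03, -6.24544859e+01,  2.48857430e-02, -3.90714705e+01,
       -6.15402753e-02,  3.65706068e-02,  6.07651896e-05]), 'ee_pos': array([ 0.23444771, -0.579027  ,  0.23288008]), 'eef_rot': array([ 9.81552201e-01,  1.91193413e-01, -1.55132102e-04, -5.76258667e-04]), 'ft_force': array([-0.32788177, -0.11879171, -0.28139951]), 'torque': array([ 0.02767974, -0.00860375, -0.01279161]), 'width': 0.08708449388884952}
```

View pics/scene1.png

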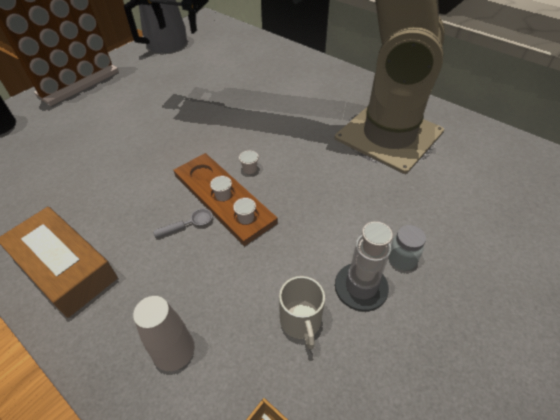

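View pics/top1.png

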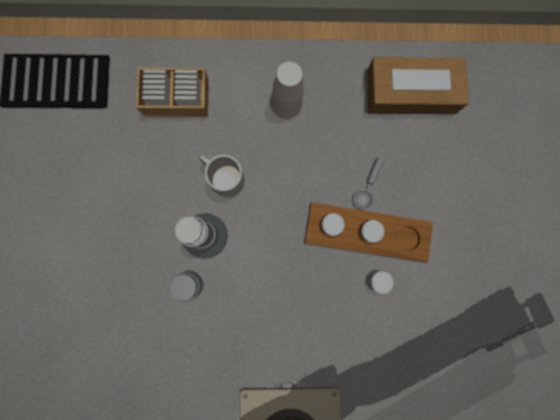

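The scene view has the tube with its top pod lid at about (376,234). The empty recess is at about (202,172), with a stray pod beside the board at (249,160). In the top view the lid is at about (190,231), the recess at about (408,238) and the stray pod at (381,282).

```bash
cat > h.py <<'E'
import cv2,numpy as np
from bench import eyes
C={n:eyes.calibration(n) for n in("scene","top")}
def ray(n,p):
    c=C[n];d=c["R"].T@np.array([(p[0]-c["cx"])/c["fx"],(p[1]-c["cy"])/c["fy"],1]);return -c["R"].T@c["t"],d/np.linalg.norm(d)
def plane(n,p,z):
    o,d=ray(n,p);return o+d*(z-o[2])/d[2]
def tri(p,q):
    a,d=ray("scene",p);b,e=ray("top",q);s=np.linalg.lstsq(np.c_[d,-e],b-a,rcond=None)[0]
    u,v=a+d*s[0],b+e*s[1];return (u+v)/2,np.linalg.norm(u-v)
def proj(n,X):
    c=C[n];v=c["R"]@np.array(X)+c["t"];return np.array([c["fx"]*v[0]/v[2]+c["cx"],c["fy"]*v[1]/v[2]+c["cy"]])
def blob(m,p):
    "largest contour within 15 px of p"
    cs,_=cv2.findContours(m.astype(np.uint8),cv2.RETR_EXTERNAL,cv2.CHAIN_APPROX_NONE)
    cs=[c for c in cs if abs(cv2.pointPolygonTest(c,p,True))<15 or cv2.pointPolygonTest(c,p,False)>0]
    return max(cs,key=cv2.contourArea)
E
python3 - <<'E'
from h import *
S=cv2.imread("pics/scene1.png");T=cv2.imread("pics/top1.png")
def lid(I,p,th):
    g=I.min(2); b=blob((g>th),p); e=cv2.fitEllipse(cv2.convexHull(b)); print(p,th,cv2.contourArea(b),np.round(e[0],1),np.round(e[1],1)); return e[0]
for th in(150,170,185,200):
    try:
        a=lid(S,(376,234),th);b=lid(T,(190,231),th)
        print("tri",*tri(a,b)); print(plane("scene",a,.188),plane("top",b,.188))
    except Exception as ex: print(th,ex)
for p in((333,225),(373,231),(381,282)):
    q=lid(T,p,170);print("lid",plane("top",q,.054 if p[1]<260 else .044))
for n,I,p in(("top",T,(350,215)),("scene",S,(185,185))):
    h=cv2.cvtColor(I,cv2.COLOR_BGR2HSV);m=cv2.inRange(h,(2,110,40),(20,255,255))>0
    b=blob(m,p);w=np.array([plane(n,q[0],.022)[:2] for q in b]).astype(np.float32)
    R=cv2.minAreaRect(w);print(n,R,cv2.boxPoints(R).round(4).tolist())
v=[cv2.resize(S[130:260,150:290],None,fx=3,fy=3),cv2.resize(S[210:310,320:440],None,fx=3.9,fy=3.9)[:390]]
w=[cv2.resize(T[195:300,300:440],None,fx=3,fy=3),cv2.resize(T[205:310,160:260],None,fx=3,fy=3)]
O=np.zeros((390+315,900,3),np.uint8)
O[:390,:420]=v[0];O[:390,420:420+v[1].shape[1]]=v[1][:, :480];O[390:,:420]=w[0];O[390:,420:720]=w[1]
cv2.imwrite("pics/c1.png",cv2.resize(O,None,fx=.84,fy=.84))
E
```

```text
(376, 234) 150 507.5 [377.1 232.6] [22.7 30.2]
(190, 231) 150 397.0 [187.5 229.7] [22.9 24.3]
tri [0.46936867 0.20311308 0.18646543] 0.001064875291657271
[0.47022286 0.20393053 0.188     ] [0.46949658 0.2022997  0.188     ]
(376, 234) 170 399.5 [377.1 232.7] [21.2 28.5]
170 max() iterable argument is empty
185 max() iterable argument is empty
200 max() iterable argument is emptyTraceback (most recent call last):
  File "<stdin>", line 11, in <module>
  File "<stdin>", line 4, in lid
  File "h.py", line 17, in blob
    return max(cs,key=cv2.contourArea)
ValueError: max() iterable argument is empty
```

Run:
```python
from h import *
S=cv2.imread("pics/scene1.png");T=cv2.imread("pics/top1.png")
def lid(I,p,th):
    g=I.min(2); b=blob((g>th),p); e=cv2.fitEllipse(cv2.convexHull(b)); print(p,th,cv2.contourArea(b),np.round(e[0],1),np.round(e[1],1)); return e[0]
for th in(130,140):
        a=lid(S,(376,234),th);b=lid(T,(190,231),th)
        print("tri",*tri(a,b))
for p in((333,225),(373,231),(381,282)):
    q=lid(T,p,145);print("lid",plane("top",q,.054 if p[1]<260 else .044))
for n,I,p in(("top",T,(350,215)),("scene",S,(185,185))):
    h=cv2.cvtColor(I,cv2.COLOR_BGR2HSV);m=cv2.inRange(h,(2,110,40),(20,255,255))>0
    b=blob(m,p);w=np.array([plane(n,q[0],.022)[:2] for q in b]).astype(np.float32)
    R=cv2.minAreaRect(w);print(n,R,cv2.boxPoints(R).round(4).tolist())
v=[cv2.resize(S[130:260,150:290],None,fx=3,fy=3),cv2.resize(S[210:310,320:440],None,fx=3.9,fy=3.9)[:390]]
w=[cv2.resize(T[195:300,300:440],None,fx=3,fy=3),cv2.resize(T[205:310,160:260],None,fx=3,fy=3)]
O=np.zeros((390+315,900,3),np.uint8)
O[:390,:420]=v[0];O[:390,420:420+v[1].shape[1]]=v[1][:, :480];O[390:,:420]=w[0];O[390:,420:720]=w[1]
cv2.imwrite("pics/c1.png",cv2.resize(O,None,fx=.84,fy=.84))
```

```text
(376, 234) 130 598.5 [374.2 238.8] [36.2 39.4]
(190, 231) 130 505.5 [187.6 229.7] [25.4 27.2]
tri [0.47160724 0.20422265 0.17163702] 0.0032284867082450555
(376, 234) 140 536.0 [377.  232.5] [23.1 30.9]
(190, 231) 140 454.5 [187.7 229.4] [24.3 26. ]
tri [0.46977067 0.20284842 0.18699021] 0.0016163985929361184
(333, 225) 145 280.0 [333.1 223.9] [19.  20.3]
lid [ 0.49246029 -0.10318911  0.054     ]
(373, 231) 145 281.5 [373.  230.8] [19.1 20.2]
lid [ 0.47609155 -0.19598771  0.054     ]
(381, 282) 145 285.0 [382.3 282.1] [19.2 20.7]
lid [ 0.35783841 -0.21646332  0.044     ]
top ((0.47632935643196106, -0.1945413053035736), (0.2990747094154358, 0.09995239973068237), 80.61153411865234) [[0.4025999903678894, -0.33390000462532043], [0.5012000203132629, -0.35019999742507935], [0.550000011920929, -0.0551999993622303], [0.4514000117778778, -0.03889999911189079]]
scene ((0.48069387674331665, -0.18832488358020782), (0.3087874948978424, 0.10442820191383362), 80.64444732666016) [[0.4041000008583069, -0.33219999074935913], [0.507099986076355, -0.3492000102996826], [0.5572999715805054, -0.04450000077486038], [0.4542999863624573, -0.027499999850988388]]
```

View pics/c1.png

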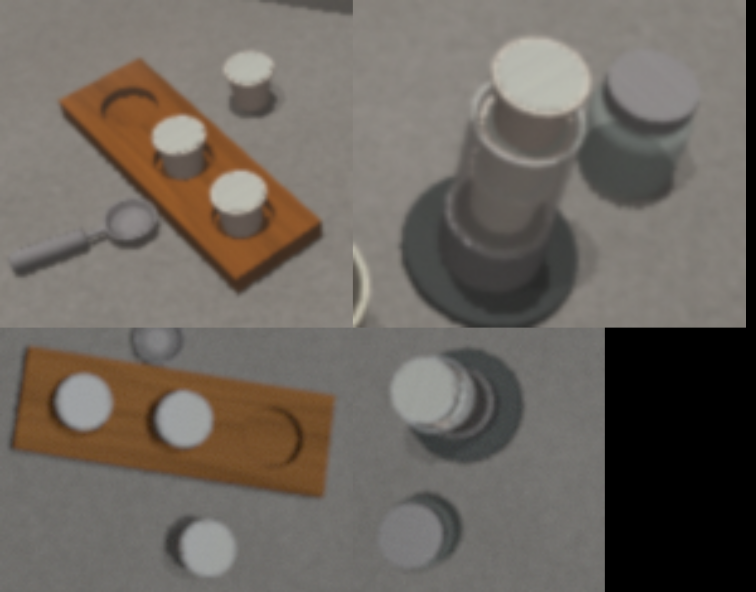

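Both measurements agree: the lid is at (0.470, 0.203, 0.187). The board fits 299 x 100 mm, which puts the seat near (0.4605, -0.2885) with the across-axis at about -9.4°. I'll start moving towards the tube, turning the jaws by about +58.5°.

```bash
python3 -m inch '{"translation":[[0.3,0.4,0.3],[0.6,0.8,0.6],[0.9,1,0.7],[0.9,1,0.7]],"rot":[[0,0,0.14],[0,0,0.28],[0,0,0.42],[0,0,0.5]],"jaw":[87,87,87,87]}' && python3 -m inch '{"translation":[[0.3,0.4,0],[0.6,0.8,0],[0.9,1,0],[0.9,1,0]],"rot":[[0,0,0.14],[0,0,0.28],[0,0,0.42],[0,0,0.48]],"jaw":[87,87,87,87]}'
```

```text
time: 0.5
ee_pos: [0.3309, -0.4746, 0.3058]
eef_rot: [0.895, 0.445, 0.002, 0.001]
ft_force: [0.0, -0.5, 0.6]
width: 0.0868
time: 0.9
ee_pos: [0.4258, -0.3687, 0.3057]
eef_rot: [0.751, 0.66, 0.003, 0.001]
ft_force: [-0.1, -0.1, -0.1]
width: 0.0869
```

```bash
python3 -m inch '{"translation":[[0,0.4,0],[0,0.8,0],[0.1,1,0]],"rot":[[0,0,0],[0,0,0],[0,0,0]],"jaw":[87,87,87]}' && python3 -m inch '{"translation":[[0,0.4,0],[0,0.8,0],[0.1,1,0]],"rot":[[0,0,0],[0,0,0],[0,0,0]],"jaw":[87,87,87]}' && python3 -m inch '{"translation":[[0,0.4,0],[0,0.8,0],[0.1,1,0]],"rot":[[0,0,0],[0,0,0],[0,0,0]],"jaw":[87,87,87]}' && python3 -m inch '{"translation":[[0,0.4,0],[0,0.8,0],[0.1,1,0]],"rot":[[0,0,0],[0,0,0],[0,0,0]],"jaw":[87,87,87]}' && python3 -m inch '{"translation":[[0,0.4,0],[0,0.8,0],[0,1,0],[0,1,0]],"rot":[[0,0,0],[0,0,0],[0,0,0],[0,0,0]],"jaw":[87,87,87,87]}'
python3 - <<'E'
from h import *
from bench import r
from scipy.spatial.transform import Rotation as Ro
s=r.read_state();M=Ro.from_quat(s["eef_rot"]).as_matrix()
print(s["ee_pos"],M.round(3),np.degrees(np.arctan2(M[1,1],M[0,1])),s["joint_positions"].round(2))
E
```

```text
time: 1.2
ee_pos: [0.4357, -0.2656, 0.3059]
eef_rot: [0.751, 0.661, 0.003, 0.0]
ft_force: [1.1, -0.1, -0.6]
width: 0.0872
time: 1.5
ee_pos: [0.4453, -0.1622, 0.3061]
eef_rot: [0.75, 0.662, 0.003, 0.001]
ft_force: [-0.4, -0.1, -0.7]
width: 0.0869
time: 1.8
ee_pos: [0.4546, -0.0587, 0.3063]
eef_rot: [0.749, 0.663, 0.003, 0.001]
ft_force: [0.8, -0.4, 0.7]
width: 0.0871
time: 2.1
ee_pos: [0.4638, 0.0451, 0.3066]
eef_rot: [0.747, 0.664, 0.003, 0.001]
ft_force: [0.0, -0.1, 0.8]
width: 0.0869
time: 2.5
ee_pos: [0.4629, 0.1484, 0.3065]
eef_rot: [0.746, 0.666, 0.003, 0.001]
ft_force: [-0.4, -1.2, 0.4]
width: 0.0871
[0.46290861 0.14836138 0.30649885] [[ 0.112  0.994  0.005]
 [ 0.994 -0.112  0.003]
 [ 0.004  0.005 -1.   ]] -6.4089630077364195 [ 0.45  0.04 -0.87  1.66  0.03  1.45 -0.53]
```

```bash
python3 -m inch '{"translation":[[0.04,0.3,0],[0.07,0.55,-0.2],[0.07,0.55,-0.5],[0.07,0.55,-0.6],[0.07,0.55,-0.6],[0.07,0.55,-0.6]],"rot":[[0,0,-0.05],[0,0,-0.05],[0,0,-0.05],[0,0,-0.05],[0,0,-0.05],[0,0,-0.05]],"jaw":[87,87,87,87,87,87]}'
python3 - <<'E'
from h import *
from bench import r
S=eyes.camera("scene");T=eyes.camera("top");p=r.read_state()["ee_pos"];print(p)
cv2.imwrite("pics/s2.png",S);cv2.imwrite("pics/t2.png",T)
O=np.hstack([cv2.resize(S[150:310,300:440],None,fx=3,fy=3),cv2.resize(T[150:310,130:250],None,fx=3,fy=3)])
cv2.imwrite("pics/c2.png",O)
E
```

```text
time: 3.1
ee_pos: [0.4705, 0.2025, 0.2474]
eef_rot: [0.763, 0.646, 0.003, 0.001]
ft_force: [0.6, 0.7, 0.2]
width: 0.087
[0.47062988 0.20293355 0.24781156]
```

View pics/c2.png

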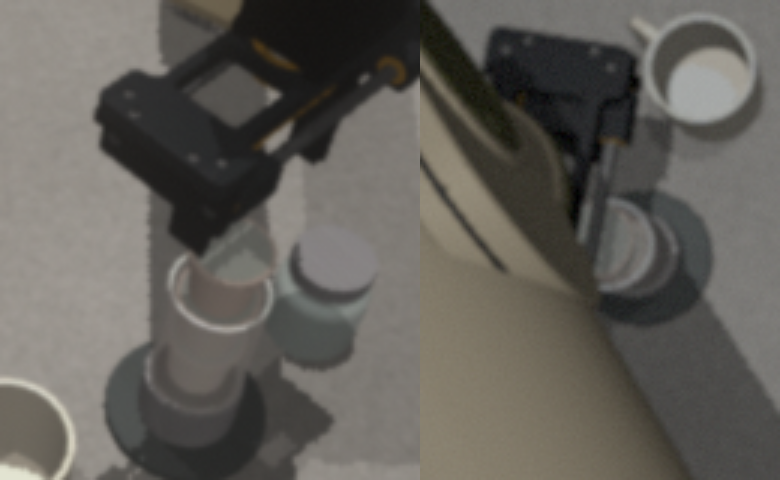

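The gripper is centred over the pod, with the near finger just left of and above the lid in the scene crop, and the path down is clear. I'll descend 70 mm.

```bash
python3 -m inch '{"translation":[[0,0,-0.2],[0,0,-0.4],[0,0,-0.55],[0,0,-0.65],[0,0,-0.7],[0,0,-0.7]],"rot":[[0,0,0],[0,0,0],[0,0,0],[0,0,0],[0,0,0],[0,0,0]],"jaw":[87,87,87,87,87,87]}'
python3 - <<'E'
from h import *
S=eyes.camera("scene");cv2.imwrite("pics/s3.png",S)
cv2.imwrite("pics/c3.png",cv2.resize(S[150:290,310:450],None,fx=4,fy=4))
E
```

```text
time: 3.8
ee_pos: [0.4706, 0.2029, 0.1777]
eef_rot: [0.763, 0.646, 0.003, 0.001]
ft_force: [-0.9, -0.6, -0.8]
width: 0.0869
```

View pics/c3.png

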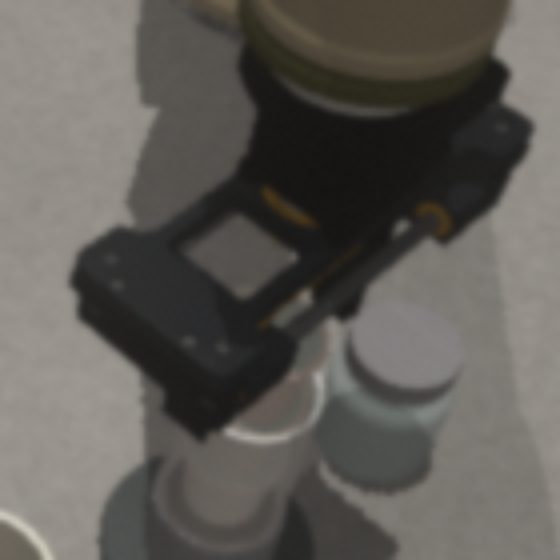

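The fingers straddle the pod, tips above the tube mouth, with no contact force. Now closing gently.

```bash
python3 -m inch '{"translation":[[0,0,0],[0,0,0],[0,0,0],[0,0,0],[0,0,0],[0,0,0],[0,0,0],[0,0,0],[0,0,0],[0,0,0]],"rot":[[0,0,0],[0,0,0],[0,0,0],[0,0,0],[0,0,0],[0,0,0],[0,0,0],[0,0,0],[0,0,0],[0,0,0]],"jaw":[70,62,58,55,53,51,49,46,44,42]}' 10
```

```text
time: 4.85
ee_pos: [0.4708, 0.2031, 0.1782]
eef_rot: [0.763, 0.646, 0.004, 0.001]
ft_force: [0.9, -0.0, -0.7]
width: 0.0502
```

```bash
python3 -m inch '{"translation":[[0,0,0],[0,0,0.05],[0,0,0.1],[0,0,0.17],[0,0,0.24],[0,0,0.32],[0,0,0.4],[0,0,0.5],[0,0,0.6],[0,0,0.7],[0,0,0.8],[0,0,0.9],[0,0,1],[0,0,1],[0,0,1]],"rot":[[0,0,0],[0,0,0],[0,0,0],[0,0,0],[0,0,0],[0,0,0],[0,0,0],[0,0,0],[0,0,0],[0,0,0],[0,0,0],[0,0,0],[0,0,0],[0,0,0],[0,0,0]],"jaw":[42,42,42,42,42,42,42,42,42,42,42,42,42,42,42]}' 10
python3 - <<'E'
from h import *
S=eyes.camera("scene");cv2.imwrite("pics/s4.png",S)
cv2.imwrite("pics/c4.png",cv2.resize(S[90:290,300:460],None,fx=3,fy=3))
E
```

```text
time: 6.35
ee_pos: [0.4708, 0.2031, 0.2781]
eef_rot: [0.763, 0.646, 0.004, 0.001]
ft_force: [-0.2, 0.4, -0.5]
width: 0.0503
```

View pics/c4.png

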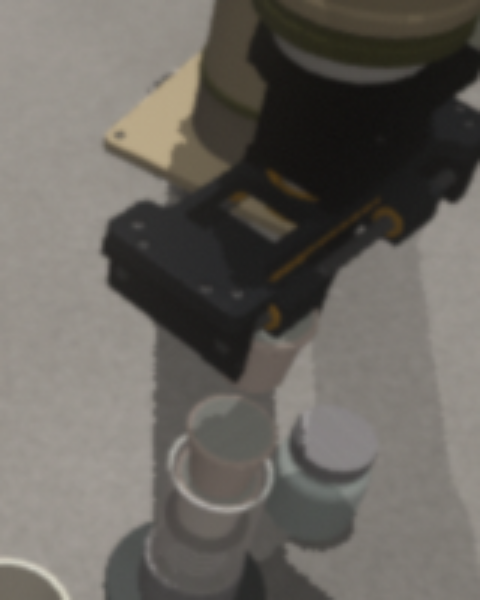

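The pod is held upright at about (275,350) in the crop, and the next one has risen into the mouth at about (232,430). Carrying it to the board.

```bash
python3 -m inch '{"translation":[[0,-0.1,0],[0,-0.3,0],[0,-0.6,0],[0,-0.9,0],[0,-1,0]],"rot":[[0,0,0],[0,0,0],[0,0,0],[0,0,0],[0,0,0]],"jaw":[42,42,42,42,42]}' 12 && python3 -m inch '{"translation":[[0,-0.3,0],[0,-0.6,0],[0,-0.9,0],[0,-1,0]],"rot":[[0,0,0],[0,0,0],[0,0,0],[0,0,0]],"jaw":[42,42,42,42]}' && python3 -m inch '{"translation":[[0,-0.3,0],[0,-0.6,0],[0,-0.9,0],[0,-1,0]],"rot":[[0,0,0],[0,0,0],[0,0,0],[0,0,0]],"jaw":[42,42,42,42]}' && python3 -m inch '{"translation":[[0,-0.3,0],[0,-0.6,0],[0,-0.9,0],[0,-1,0],[0,-1,0]],"rot":[[0,0,0],[0,0,0],[0,0,0],[0,0,0],[0,0,0]],"jaw":[42,42,42,42,42]}'
```

```text
time: 6.9
ee_pos: [0.4707, 0.099, 0.2773]
eef_rot: [0.765, 0.645, 0.003, 0.001]
ft_force: [0.1, -0.8, -0.6]
width: 0.0502
time: 7.3
ee_pos: [0.4704, -0.0042, 0.2769]
eef_rot: [0.766, 0.643, 0.002, 0.001]
ft_force: [0.8, 0.0, -1.0]
width: 0.0502
time: 7.7
ee_pos: [0.47, -0.1067, 0.2765]
eef_rot: [0.767, 0.642, 0.002, 0.001]
ft_force: [0.3, -1.0, 0.3]
width: 0.0505
time: 8.2
ee_pos: [0.4701, -0.2069, 0.2761]
eef_rot: [0.767, 0.642, 0.002, 0.001]
ft_force: [0.1, 0.3, 0.1]
width: 0.0505
```

```bash
python3 -m inch '{"translation":[[-0.04,-0.3,0],[-0.08,-0.6,0],[-0.1,-0.82,-0.1],[-0.1,-0.82,-0.4],[-0.1,-0.82,-0.7],[-0.1,-0.82,-1],[-0.1,-0.82,-1],[-0.1,-0.82,-1]],"rot":[[0,0,0],[0,0,0],[0,0,0],[0,0,0],[0,0,0],[0,0,0],[0,0,0],[0,0,0]],"jaw":[42,42,42,42,42,42,42,42]}' 12
python3 - <<'E'
from h import *
from bench import r
S=eyes.camera("scene");T=eyes.camera("top");print(r.read_state()["ee_pos"])
cv2.imwrite("pics/s5.png",S);cv2.imwrite("pics/t5.png",T)
cv2.imwrite("pics/c5.png",np.hstack([cv2.resize(S[80:240,130:270],None,fx=3,fy=3),cv2.resize(T[160:320,320:440],None,fx=3,fy=3)]))
E
```

```text
time: 9.0
ee_pos: [0.4608, -0.2873, 0.1769]
eef_rot: [0.766, 0.642, 0.003, 0.0]
ft_force: [-0.6, 0.7, 0.5]
width: 0.05
[ 0.46129209 -0.28847459  0.17814056]
```

View pics/c5.png

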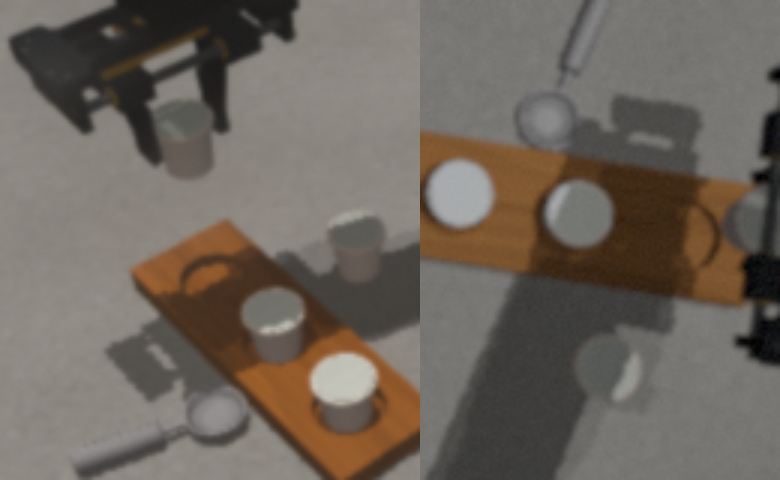

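The pod hangs upright between the fingers, lid at crop (184,120), with the recess at about (212,275). I'll check where the in-hand lid and the recess fall against projection.

Run:
```python
from h import *
f=lambda q:((q-np.array([130,80]))*3).round(1)
for z in(.184,.188,.192): print(z,"lid crop",f(proj("scene",[.4613,-.2885,z])),"foot",f(proj("scene",[.4613,-.2885,z-.044])))
a=np.arange(0,360,90)*np.pi/180
print("recess edge at z=.022",[f(proj("scene",[.4605+.0285*np.cos(t),-.2885+.0285*np.sin(t),.022])) .tolist() for t in a])
ft=lambda q:((q-np.array([320,160]))*3).round(1)
print("top",[ft(proj("top",[.4605+.0285*np.cos(t),-.2885+.0285*np.sin(t),.022])).tolist() for t in a])
```

```text
0.184 lid crop [175.7 119.8] foot [186.2 165.9]
0.188 lid crop [174.7 115.4] foot [185.3 161.8]
0.192 lid crop [173.7 111. ] foot [184.3 157.8]
recess edge at z=.022 [[186.8, 292.1], [234.6, 288.7], [235.8, 255.9], [189.2, 259.2]]
top [[261.6, 199.0], [228.1, 234.5], [264.7, 270.0], [298.2, 234.2]]
```

Run:
```python
from h import *
S=cv2.imread("pics/s5.png");x0,y0,k=170,95,9
O=cv2.resize(S[y0:y0+60,x0:x0+60],None,fx=k,fy=k,interpolation=cv2.INTER_CUBIC)
t=np.linspace(0,2*np.pi,80)
def el(c,rad,col):
    q=np.array([(proj("scene",[c[0]+rad*np.cos(a),c[1]+rad*np.sin(a),c[2]])-[x0,y0]+.5)*k for a in t]);cv2.polylines(O,[q.astype(np.int32)],True,col,1)
el((.4613,-.2885,.187),.0255,(0,0,255));el((.4613,-.2885,.143),.0185,(0,255,0))
cv2.imwrite("pics/c6.png",O)
```

```text
(no output)
```

View pics/c6.png

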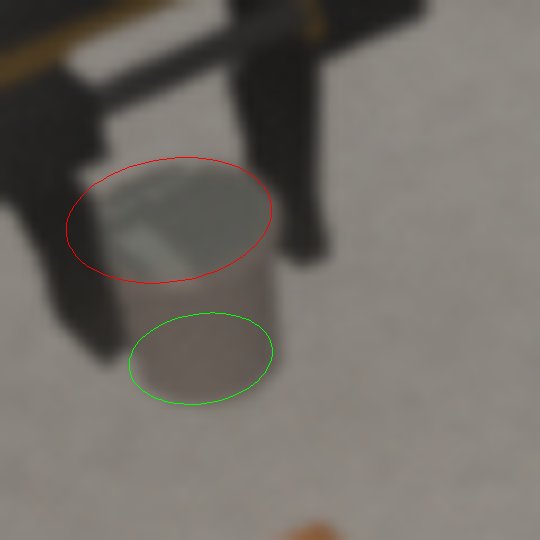

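The projected rim and foot outlines match the held pod to about 1 px (2 mm), and it is upright. Descending.

```bash
python3 -m inch '{"translation":[[0,0,-0.2],[0,0,-0.4],[0,0,-0.6],[0,0,-0.8],[0,0,-0.95],[0,0,-1],[0,0,-1]],"rot":[[0,0,0],[0,0,0],[0,0,0],[0,0,0],[0,0,0],[0,0,0],[0,0,0]],"jaw":[42,42,42,42,42,42,42]}' 12 && python3 -m inch '{"translation":[[0,0,-0.1],[0,0,-0.18],[0,0,-0.24],[0,0,-0.28],[0,0,-0.3],[0,0,-0.3]],"rot":[[0,0,0],[0,0,0],[0,0,0],[0,0,0],[0,0,0],[0,0,0]],"jaw":[42,42,42,42,42,42]}' 12
```

```text
time: 9.8
ee_pos: [0.4616, -0.2884, 0.0784]
eef_rot: [0.767, 0.642, 0.003, 0.002]
ft_force: [-1.0, -0.6, 0.1]
width: 0.0502
time: 10.4
ee_pos: [0.4615, -0.2884, 0.0482]
eef_rot: [0.767, 0.642, 0.003, 0.002]
ft_force: [-0.3, 0.1, 0.4]
width: 0.0503
```

Now small steps down until the force rises.

```bash
for i in 1; do python3 -m inch '{"translation":[[0,0,-0.01],[0,0,-0.02],[0,0,-0.02]],"rot":[[0,0,0],[0,0,0],[0,0,0]],"jaw":[42,42,42]}' 12; done; python3 -m inch '{"translation":[[0,0,-0.01],[0,0,-0.02],[0,0,-0.02]],"rot":[[0,0,0],[0,0,0],[0,0,0]],"jaw":[42,42,42]}' 12
```

```text
time: 10.7
ee_pos: [0.4615, -0.2884, 0.0462]
eef_rot: [0.767, 0.642, 0.003, 0.002]
ft_force: [0.6, -0.2, -0.5]
width: 0.0501
time: 11.0
ee_pos: [0.4614, -0.2883, 0.044]
eef_rot: [0.767, 0.642, 0.003, 0.002]
ft_force: [0.8, 0.2, 1.3]
width: 0.0504
```

Run:
```python
from h import *
S=eyes.camera("scene");cv2.imwrite("pics/s7.png",S)
cv2.imwrite("pics/c7.png",cv2.resize(S[110:230,150:270],None,fx=4.5,fy=4.5,interpolation=cv2.INTER_CUBIC))
```

```text
(no output)
```

View pics/c7.png

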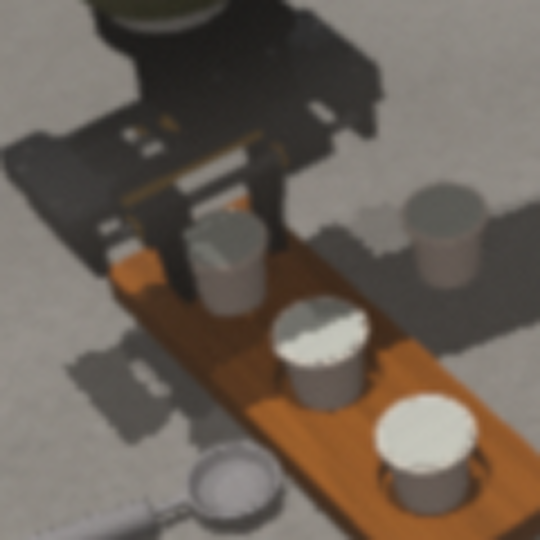

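The pod sits over the recess, in line with its neighbours and at nearly their depth. I'll keep going down 2 mm at a time to confirm contact.

```bash
python3 -m inch '{"translation":[[0,0,-0.01],[0,0,-0.02],[0,0,-0.02]],"rot":[[0,0,0],[0,0,0],[0,0,0]],"jaw":[42,42,42]}' 12
```

```text
time: 11.35
ee_pos: [0.4616, -0.2886, 0.0431]
eef_rot: [0.767, 0.642, 0.003, 0.002]
ft_force: [-4.5, 1.5, 11.7]
width: 0.0503
```

Firm contact at 11.7 N. I'll back off about 1 mm, then release and rise.

```bash
python3 -m inch '{"translation":[[0,0,0.01],[0,0,0.01],[0,0,0.01],[0,0,0.01],[0,0,0.01],[0,0,0.01],[0,0,0.01],[0,0,0.01],[0,0,0.01]],"rot":[[0,0,0],[0,0,0],[0,0,0],[0,0,0],[0,0,0],[0,0,0],[0,0,0],[0,0,0],[0,0,0]],"jaw":[42,42,51,54,58,64,70,76,76]}' && python3 -m inch '{"translation":[[0,0,0.1],[0,0,0.25],[0,0,0.4],[0,0,0.6],[0,0,0.8],[0,0,1],[0,0,1]],"rot":[[0,0,0],[0,0,0],[0,0,0],[0,0,0],[0,0,0],[0,0,0],[0,0,0]],"jaw":[76,76,76,76,76,76,76]}' && python3 -m inch '{"translation":[[0,-0.3,0.3],[0,-0.6,0.6],[0,-0.9,0.9],[0,-1,1],[0,-1,1],[0,-1,1]],"rot":[[0,0,0],[0,0,0],[0,0,0],[0,0,0],[0,0,0],[0,0,0]],"jaw":[76,76,76,76,76,76]}'
python3 - <<'E'
from h import *
S=eyes.camera("scene");T=eyes.camera("top");cv2.imwrite("pics/s8.png",S);cv2.imwrite("pics/t8.png",T)
cv2.imwrite("pics/c8.png",np.hstack([cv2.resize(S[130:310,150:420],None,fx=2,fy=2),cv2.resize(T[130:310,320:440],None,fx=2,fy=2)]))
def lid(I,p,th):
    try: b=blob(I.min(2)>th,p);e=cv2.fitEllipse(cv2.convexHull(b));return e[0],np.round(e[1],1)
    except Exception: return None
for th in(110,125,140):
  for n,I,P in(("scene",S,[proj("scene",x) for x in([.4605,-.2885,.054],[.470,.203,.188],[.4761,-.196,.054])]),("top",T,[proj("top",x) for x in([.4605,-.2885,.054],[.470,.203,.188],[.4761,-.196,.054])])):
    for p,z in zip(P,(.054,.188,.054)):
        l=lid(I,tuple(map(float,p)),th)
        if l: print(th,n,z,p.round(),np.round(l[0],1),l[1],plane(n,l[0],z).round(4))
E
```

```text
time: 12.25
ee_pos: [0.4616, -0.2886, 0.0441]
eef_rot: [0.767, 0.642, 0.003, 0.002]
ft_force: [-0.1, 0.0, 0.6]
width: 0.0738
time: 12.95
ee_pos: [0.4634, -0.2894, 0.1484]
eef_rot: [0.767, 0.642, 0.003, 0.005]
ft_force: [0.7, 0.3, -0.1]
width: 0.0762
time: 13.55
ee_pos: [0.4634, -0.3885, 0.2478]
eef_rot: [0.767, 0.642, 0.004, 0.004]
ft_force: [-0.1, 0.5, -0.6]
width: 0.0759
110 scene 0.054 [198. 162.] [291.3 252.5] [471.2 653.8] [0.5242 0.0615 0.054 ]
110 scene 0.188 [377. 232.] [291.3 252.5] [471.2 653.8] [0.5953 0.1161 0.188 ]
110 scene 0.054 [220. 182.] [220.5 183.2] [15.3 21.1] [ 0.4772 -0.1931  0.054 ]
110 top 0.188 [187. 229.] [233.8 217.3] [306.4 435.2] [0.4935 0.1132 0.188 ]
110 top 0.054 [373. 231.] [372.8 230.8] [21.5 22.2] [ 0.4761 -0.1956  0.054 ]
125 scene 0.188 [377. 232.] [328.2 235.5] [136.  310.6] [0.5283 0.1429 0.188 ]
125 scene 0.054 [220. 182.] [220.4 183.3] [14.7 20.6] [ 0.4775 -0.193   0.054 ]
125 top 0.188 [187. 229.] [187.7 229.5] [26.3 28.1] [0.4699 0.2019 0.188 ]
125 top 0.054 [373. 231.] [373.  230.7] [20.8 21.6] [ 0.4763 -0.1959  0.054 ]
140 scene 0.188 [377. 232.] [377.  232.6] [23.3 30.9] [0.4702 0.2038 0.188 ]
140 scene 0.054 [220. 182.] [220.4 183.2] [14.2 20.2] [ 0.4772 -0.1932  0.054 ]
140 top 0.188 [187. 229.] [187.5 229.6] [24.8 26. ] [0.4697 0.2021 0.188 ]
140 top 0.054 [373. 231.] [372.9 230.8] [19.9 20.5] [ 0.4761 -0.1957  0.054 ]
```

View pics/c8.png

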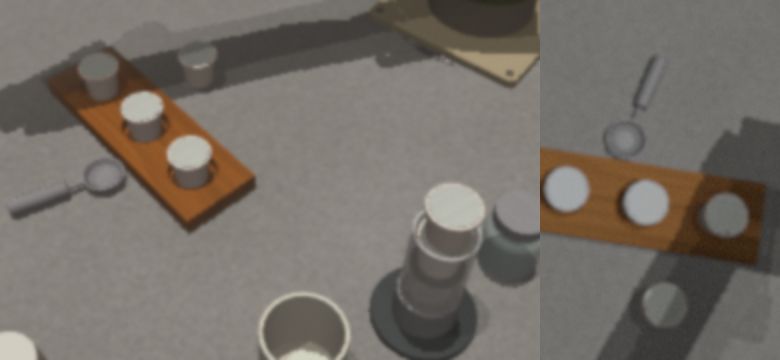

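The pod stands upright in the recess (top view at about (412,237)), and the next pod is in the tube mouth at the same spot the old one held. The lid is in shadow, so I'll do one numeric check of it with a low-saturation mask and then hand in.

Run:
```python
from h import *
from bench import r
ok=True
for n,f in(("top","t8"),("scene","s8")):
    I=cv2.imread(f"pics/{f}.png");h=cv2.cvtColor(I,cv2.COLOR_BGR2HSV);p=proj(n,[.4605,-.2885,.054])
    m=((h[...,1]<70)&(h[...,2]>75)).astype(np.uint8)
    k=np.zeros_like(m);cv2.circle(k,tuple(int(v) for v in p.round()),16,1,-1)
    b=blob(m&k,tuple(map(float,p)));e=cv2.fitEllipse(cv2.convexHull(b));w=plane(n,e[0],.054)
    print(n,p.round(1),np.round(e[0],1),np.round(e[1],1),w.round(4))
    if n=="top": ok=np.hypot(w[0]-.4605,w[1]+.2885)<.01
print(ok)
if ok: print(r.close_job())
```

```text
top [412.6 237.4] [412.7 237.1] [21.9 22.7] [ 0.461  -0.2886  0.054 ]
scene [198.5 162.1] [198.1 161.8] [30.9 31.8] [ 0.4602 -0.2902  0.054 ]
True
the job is handed in; nothing more can be done
None
```

I took the top pod out of the tube, set it foil side up in the empty recess, and handed the job in. It took about 13.6 s of the 38 s allowed. I gripped it across the rim at 10 to 12 N, lifted it straight out and carried it to the board. I lowered it until it touched the bottom (11.7 N), then released it and backed the arm away.

**Last checks before handing in:**
- **Placed pod:** in the top view its lid centre was at (0.461, -0.289), about 0.5 mm from the recess centre I had measured. It looked upright and level with its neighbours. The scene view's figure agrees to about 2 mm but proves little, because the ellipse there took in more than the lid.
- **Next pod:** it rose into the tube's mouth, with its lid at (0.470, 0.202) and about 188 mm high, where the old top pod's lid had been. It looked upright.
- **Arm:** it was clear of everything, with TCP height about 0.25 m, and read only sensor noise.

A simple brightness mask missed the shadowed lid on the board, so I used a low-saturation mask instead. No final check failed. The job reports no verdict.

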